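Free the trapped guard key and hang it up

ROBOT

A 6-joint arm with a two-finger parallel gripper is mounted at the origin on a cart in front of the work surface, level with it; the furniture and walls round the work are solid. World frame = base frame: x ahead of the robot, y to its left, z up, the work surface at z = 0. Lengths are in mm, angles in rad, forces in N, time in s.
With the tool pointing down it reaches from about 225 to 875 mm from the base axis. Payload 3.4 kg.
Tool frame: the origin (TCP) lies between the finger pads; the fingertips stand 11 mm ahead of it and the grasp point (between the pads) lies 8 mm behind it; z points along the fingers, y is the line along which they close (so a half turn about z gives the same grasp; the last joint's range is limited). The gripper opens to 85 mm and grips with 20 to 120 N. Pads are 22 mm wide; open, the fingers measure 114 mm over their backs; the gripper's body (76 mm by 85 mm) begins 54 mm behind the grasp point. The pads swing forward as they close: fully open they stand 13 mm farther back than shut.
Start: joints at [1.203, 0.276, 1.505, -0, 1.361, -0.121], TCP at [140.488, 557.606, 242.328] pointing down, gripper open.
Joint ranges: [-2.89, 2.89], [-0.75, 2.08], [0.22, 2.7], [-1.18, 4.32], [0.11, 2.71], [-2.7, 2.7]. Speed limits (rad/s): [2.57, 2.57, 3.14, 3.14, 3.14, 3.14].

INTERFACE

Orientations are given as a unit quaternion [x, y, z, w].
In Python, from plant import r gives the robot as it stands.
- The arm moves only by the tool arm_command, never from a script. Its argument "steps" is one flat list of numbers, 7 for each row, row after row: the closure, from -1 (fully open) to 1 (shut), so that 0 is half open, then the shift along the world's x, y, z in m, then the turn, a rotation vector about the world's x, y, z in degrees. A call has 1 to 20 rows; each row shifts and turns the commanded pose from where the row before left it; what a row does not reach is not made up. A row lasts 1/12 s, in which the tool goes at most 41.7 mm and 7.16 degrees, less where a joint would pass 70% of its speed; a pose out of reach is approached as far as the arm can. A call is refused whole if a number of a shift passes 0.0417 or a number of a turn 7.16, either way. A call with a gripper value outside its range is refused whole. The fingers move at their own pace and stop on an object; "newtons" is the grip in N (left out, the last holds). Time passes only in rows, so rows that do not move let the fingers close. It gives the time, the measured TCP pose, the force, the opening and the grip force at its end, in the units of the state.
- r.read_state(): the state, without advancing time (a new reading comes with each control period).
- r.grab_frame(name): name is "scene" or "top" or "wrist"; returns a dict with "frame" (384x512x3 uint8, red, green, blue), "fx", "fy", "cx", "cy" (pixels), "T" (4x4, takes a point from camera to world coordinates); the wrist camera has in their place "T_tool_cam" (4x4, takes a point from camera to tool coordinates, whose origin is the TCP and whose axes are the flange's). Camera axes: x right, y down, z forward; pixel columns grow to the right and rows downward; lengths in mm; the calibration is good to about 2 mm. The wrist camera is an equidistant fisheye: a pixel r from the principal point sees the ray r / f radians off the axis. A picture is of the moment at which its call begins: read the wrist's pose just before it. There is no depth.
- r.hand_in(): hands the job in; it is judged then, once.
The state is a dict: "t": time; "q": joint angles; "qd": joint speeds; "joint_torque": joint torques, N m; "eef_pos": TCP position; "ee_rot": TCP orientation; "contact_force": force on the tool from outside, world axes, zero at the start; "moment": the same for the moment, N m; "opening": finger opening in mm; "grip_force": force on a finger pad.
Only numpy, scipy, OpenCV 4.12 (cv2) and the standard library are available. Lean on these libraries where they do the work, as an engineer would, in place of code of your own. Each camera call takes 0.05 s, during which the arm holds its last target. There are 200 camera calls.

TASK

The red-knobbed guard key is trapped in the yellow-topped lock box: its L-shaped bit sits crosswise under the slot. Without forcing anything, turn the key until the bit lines up with the slot, draw it straight up and out, and hang it upright by its collar on the fork of the key stand. A stop hidden inside the box lets the key turn to the slot one way only, so feel for which way is free; leave the other things on the bench where they are.

Things in the scene. Friction and masses are not known exactly. Their poses are not given: they have to be found in the camera images.
- key: L-bit key, 130 mm long, about 160 g, standing upright in the lock box, free to turn about its own upright axis and steady if let go. Origin: centre of the stem's lower end, z up. Steel stem 16 mm diameter, z=0 to 85; dark round collar 34 mm diameter, z=85 to 90; square red knob 26x26 mm, z=90 to 130, faces square to the key's x and y. White line on top points the way of the bit.
- key_bit (a point): middle of the key's bit, hidden in the box at first: a bar 8 mm wide and 8 mm high (z=6 to 14 above the key's lower end) that sticks out along the key's own -x to 38 mm from the stem's axis. This point lies 20 mm from the axis at z=10; axes as the key's. The bit starts towards the box's own -x within 0.3 rad, so it needs about a quarter turn to the slot
- key_knob (a point): point on the key's axis 115 mm above its lower end, in the red square knob, at a good height to grip it (across either pair of faces); axes as the key's
- key_collar (a point): centre of the underside of the key's collar, 85 mm above the key's lower end; axes as the key's
- lock_box: fixed closed box, 126x126 mm and 62 mm high (grey flanges make it 162 mm along y), with a yellow cover plate 6 mm thick. Origin at the centre of its underside, z up. The key stands on its 4 mm floor. Hidden inside, 28 mm from the centre and 45 degrees either side of the box's -x: on one side a stop post 8 mm thick up to 54 mm, on the other a low screw head that the bit clears
- keyhole (a point): centre of the keyhole on the top of the cover, 62 mm above the bench; axes as the box's. A 21x21 mm square for the stem and a slot 13 mm wide along y, to 46 mm either side; the bit passes either arm. The post's side differs each time and must be felt: that way the bit comes hard against it after 0.1 to 0.9 rad, at any height under the cover; the other way it turns freely to the slot
- key_stand: fixed stand, base 110x90x8 mm, a post at the back (+x) with a level steel U fork open to the stand's own -x. Origin on the bench below the fork's seat. Two prongs 10 mm wide, 22 mm apart inside, tops 105 mm above the bench, from 14 mm behind the seat (closed end) to 34 mm in front; the front 6 mm of each turns up 5 mm higher
- fork_seat (a point): seat of the fork, midway between the prongs at the height of their tops, where the centre of the collar's underside belongs; axes as the stand's. The stem enters between the prongs from the open end, with the collar above the upturned ends, and the collar then rests on the prongs behind them
- oil_bottle: oil bottle with a red nozzle, 44 mm diameter, 145 mm tall, loose bystander; origin at centre of underside
- machined_part: milled aluminium piece 42x60x16 mm, loose bystander; origin at centre of underside
- strap_clamp: dark steel strap clamp 19x68x10 mm, loose bystander; origin at centre of underside
- tape_roll: roll of black tape, 62 mm diameter, 19 mm high, loose bystander; origin at centre of underside
Not all that is in view belongs to the job. There is more than one size of the key; the job needs the smallest.

How it is judged:
By the outcome, as a careful person would: the job done as asked, in the order asked, and still so for the second after the job is handed in, with the robot touching nothing.
It also fails if it takes over 72 s, if anything falls off the work surface, if the arm or the gripper's body presses on something with over 40 N, if the wrist force passes 120 N, or if a joint passes its speed limit or range.

## Working session

There is one attempt and no reset: what is moved stays moved. The work goes in short steps, Python scripts to look and compute and a tool call to move; the robot and the scene stay as the last step left them, time stands still between calls to the robot, and variables do not carry over. Pictures are saved under pics/ and viewed, at most 10 in all, crops included, and the job is handed in when it is done.

Besides the shell and the picture viewer there is one more tool, called as a command line: name --argument value ..., lists and objects as JSON in quotes. arm_command: Moves the arm, as the interface text tells. Its arguments: {"type":"object","properties":{"steps":{"type":"array"},"newtons":{"type":"number"}},"required":["steps"]}

```bash
mkdir -p pics
cat > h.py <<'E'
import numpy as np, cv2
from plant import r
def grab(n,f):
    d=r.grab_frame(n); cv2.imwrite(f'pics/{f}.png',cv2.cvtColor(np.array(d['frame']),cv2.COLOR_RGB2BGR)); return d
def atz(d,u,v,z):
    T=np.array(d['T']); ray=T[:3,:3]@[(u-d['cx'])/d['fx'],(v-d['cy'])/d['fy'],1]
    return T[:3,3]+ray*(z-T[2,3])/ray[2]
E
python3 - <<'E'
from h import *
import pickle
s=grab('scene','s0');t=grab('top','t0')
pickle.dump((s,t),open('c.pkl','wb'))
for d in(s,t):print(d['fx'],np.round(d['T'],2).tolist())
st=r.read_state();print(st)
a=cv2.imread('pics/s0.png');b=cv2.imread('pics/t0.png');print(a.shape)
E
```

```text
363.0500841828834 [[0.56, -0.5, 0.66, -181.16], [-0.83, -0.32, 0.46, -493.05], [-0.02, -0.8, -0.6, 733.49], [0.0, 0.0, 0.0, 1.0]]
451.73800061623706 [[-0.02, -0.98, 0.18, 307.53], [-1.0, 0.02, 0.01, -2.15], [-0.02, -0.18, -0.98, 1245.99], [0.0, 0.0, 0.0, 1.0]]
{'t': 0.1, 'q': array([ 1.20301344e+00,  2.76524091e-01,  1.50600397e+00, -1.00813021e-05,
        1.36070983e+00, -1.20993180e-01]), 'qd': array([ 0.00058274, -0.00210126, -0.00118129, -0.00010267,  0.00051985,
       -0.00019556]), 'joint_torque': array([ 2.43966424e-03, -4.17706275e+01, -2.46401632e+01, -1.47125743e-04,
        5.91059506e-03,  2.47318360e-05]), 'eef_pos': array([140.30780372, 557.14891857, 241.53159159]), 'ee_rot': array([ 1.23080863e-01,  9.92396304e-01, -7.99368239e-04, -1.94260595e-04]), 'contact_force': array([ 0.40676789, -0.14091714, -0.31404587]), 'moment': array([ 0.06174893,  0.00850797, -0.001264  ]), 'grip_force': 0.0, 'opening': 85.31852956346094}
(384, 512, 3)
```

View pics/s0.png

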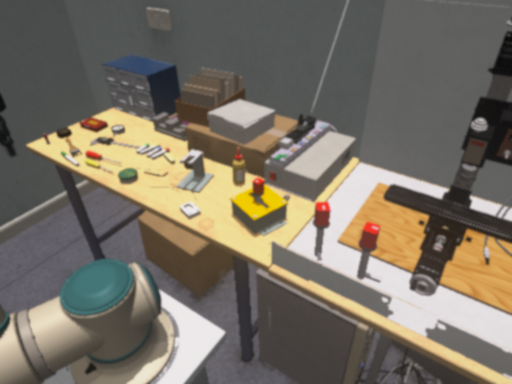

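View pics/t0.png

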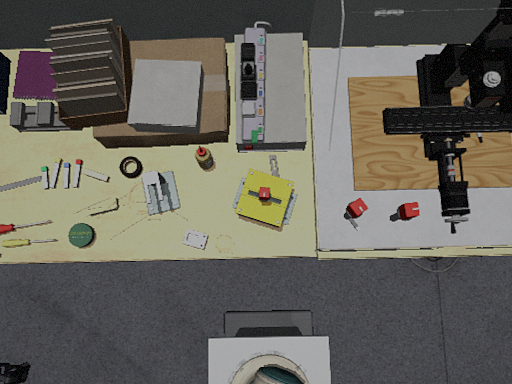

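Run:
```python
from h import *
b=cv2.imread('pics/t0.png');a=cv2.imread('pics/s0.png')
c=np.vstack([np.hstack([cv2.resize(b[155:235,225:305],None,fx=5,fy=5,interpolation=2),cv2.resize(b[155:235,125:205],None,fx=5,fy=5,interpolation=2)]),
cv2.resize(a[145:240,170:330],None,fx=0,fy=0,dsize=(800,475),interpolation=2)[:200]])
cv2.imwrite('pics/t0c.png',c)
```

```text
Traceback (most recent call last):
cv2.error: OpenCV(4.12.0) :-1: error: (-5:Bad argument) in function 'resize'
> Overload resolution failed:
>  - argument for resize() given by name ('dsize') and position (2)
>  - argument for resize() given by name ('dsize') and position (2)
```

Run:
```python
from h import *
b=cv2.imread('pics/t0.png')
c=np.hstack([cv2.resize(b[155:235,225:305],None,fx=5,fy=5,interpolation=2),cv2.resize(b[155:235,125:205],None,fx=5,fy=5,interpolation=2)])
cv2.imwrite('pics/t0c.png',c)
```

```text
(no output)
```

View pics/t0c.png

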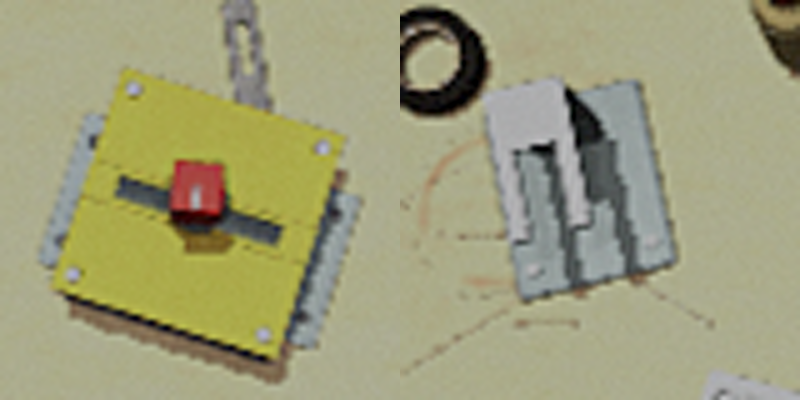

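Run:
```python
from h import *
import pickle
s,t=pickle.load(open('c.pkl','rb'))
L=lambda u,v,z:atz(t,225+u/5-.4,155+v/5-.4,z)
R=lambda u,v,z:atz(t,125+(u-400)/5-.4,155+v/5-.4,z)
c=np.array([L(*p,62) for p in[(125,70),(345,138),(275,358),(57,290)]])
print('cover',c.round(1).tolist(),c.mean(0),[np.linalg.norm(c[i]-c[i-1]) for i in range(4)])
for i in range(4): d=c[(i+1)%4]-c[i];print(np.degrees(np.arctan2(d[1],d[0])))
d=L(118,188,62)-L(280,235,62);print('slot',np.degrees(np.arctan2(d[1],d[0])),np.linalg.norm(d),(L(118,188,62)+L(280,235,62))/2)
k=[L(*p,134) for p in[(175,160),(222,162),(222,212),(172,212)]];print('knob',np.mean(k,0),np.round(k,1).tolist())
b=[R(*p,8) for p in[(640,80),(677,262),(525,300)]];print('base',np.round(b,1).tolist(),(b[0]+b[2])/2,np.linalg.norm(b[0]-b[1]),np.linalg.norm(b[2]-b[1]))
d=b[0]-b[1];print(np.degrees(np.arctan2(d[1],d[0])));d=b[2]-b[1];print(np.degrees(np.arctan2(d[1],d[0])))
print('tips',R(522,240,110),R(585,226,110))
print('clamp,part,oil', R(735,385,16))
w=r.grab_frame('wrist');print(w['fx'],w['cx'],w['cy'],np.round(w['T_tool_cam'],2).tolist())
```

```text
cover [[593.0, 39.0, 62.0], [552.6, -77.9, 62.0], [435.6, -37.0, 62.0], [474.4, 77.2, 62.0]] [5.13902046e+02 3.28619237e-01 6.20000000e+01] [np.float64(124.61820533606601), np.float64(123.76961809707288), np.float64(123.99944583099645), np.float64(120.61652175331349)]
-109.06559446583604
160.7182498161816
71.21499202501033
-17.830214907579965
slot 72.15645031032965 89.88264839637789 [514.72018972   1.1641201   62.        ]
knob [514.83461108   1.18067729 134.        ] [[528.6, 12.3, 134.0], [527.0, -11.3, 134.0], [501.5, -10.6, 134.0], [502.2, 14.4, 134.0]]
base [[606.0, 258.4, 8.0], [501.5, 236.4, 8.0], [482.3, 320.8, 8.0]] [544.12962482 289.64063429   8.        ] 106.74787782070896 86.57080453413366
11.899898828932256
102.84341368568701
tips [498.89260027 296.46547196 110.        ] [505.35417664 264.22573329 110.        ]
clamp,part,oil [431.47632869 202.39461429  16.        ]
297.3186396354542 259.57359891150423 190.83665448582877 [[0.0, -0.96, -0.27, 69.98], [1.0, 0.0, 0.0, 0.35], [-0.0, -0.27, 0.96, -132.1], [0.0, 0.0, 0.0, 1.0]]
```

arm_command --steps '[-1,0.024,-0.0165,0.006,0,0,0,-1,0.024,-0.0165,0.006,0,0,0,-1,0.024,-0.0165,0.006,0,0,0,-1,0.024,-0.0165,0.006,0,0,0,-1,0.024,-0.0165,0.006,0,0,0,-1,0.024,-0.0165,0.006,0,0,0,-1,0.024,-0.0165,0.006,0,0,0,-1,0.024,-0.0165,0.006,0,0,0,-1,0.024,-0.0165,0.006,0,0,0,-1,0.024,-0.0165,0.006,0,0,0,-1,0.024,-0.0165,0.006,0,0,0,-1,0.024,-0.0165,0.006,0,0,0,-1,0.024,-0.0165,0.006,0,0,0,-1,0.024,-0.0165,0.006,0,0,0,-1,0.024,-0.0165,0.006,0,0,0,-1,0.024,-0.0165,0.006,0,0,0,-1,0,0,0,0,0,0]'

```text
t: 1.57
eef_pos: [529.3, 290.4, 338.4]
ee_rot: [0.125, 0.992, -0.001, 0.002]
contact_force: [-1.2, 0.6, 2.0]
opening: 85.3
grip_force: 0.0
```

```bash
cat >> h.py <<'E'
from scipy.spatial.transform import Rotation as Ro
def wray(d,st,u,v,z):
    x=(u-d['cx'])/d['fx'];y=(v-d['cy'])/d['fy'];t=np.hypot(x,y)
    c=np.array([x/t*np.sin(t),y/t*np.sin(t),np.cos(t)])
    Tc=np.array(d['T_tool_cam']);R=Ro.from_quat(st['ee_rot']).as_matrix()
    o=R@Tc[:3,3]+st['eef_pos'];w=R@Tc[:3,:3]@c
    return o+w*(z-o[2])/w[2]
E
python3 - <<'E'
from h import *
import pickle
st=r.read_state();d=grab('wrist','w1');pickle.dump((st,d),open('w1.pkl','wb'));print(st['t'],st['eef_pos'],st['ee_rot'],st['q'])
cv2.imwrite('pics/w1b.png',cv2.resize(cv2.imread('pics/w1.png'),None,fx=1.5,fy=1.5,interpolation=2))
E
```

```text
1.5667 [529.32429756 290.43562746 338.40471749] [ 1.25496738e-01  9.92091447e-01 -7.17825432e-04  2.14815723e-03] [ 0.38862105  0.28376975  1.2609863  -0.00336474  1.59380266 -0.93060011]
```

View pics/w1b.png

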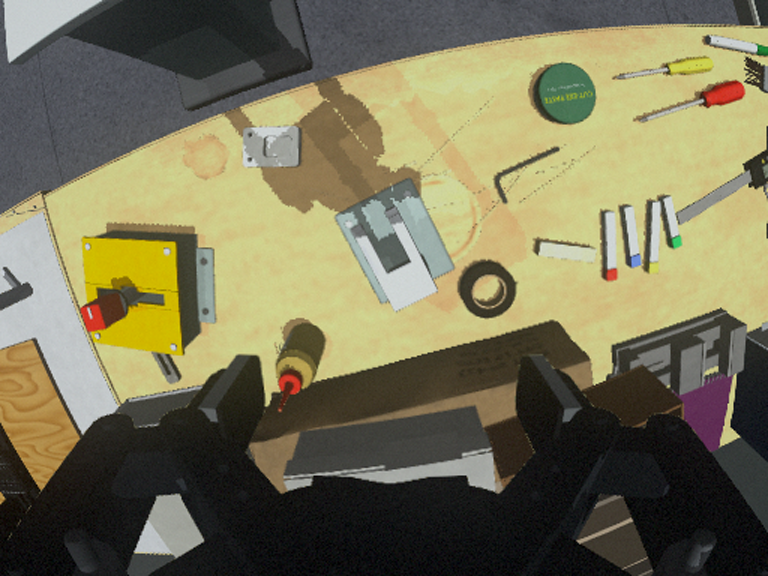

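Run:
```python
from h import *
b=cv2.imread('pics/w1.png')
c=np.hstack([cv2.resize(b[115:215,215:315],None,fx=4,fy=4,interpolation=2),cv2.resize(b[145:245,45:145],None,fx=4,fy=4,interpolation=2)])
cv2.imwrite('pics/w1c.png',c)
```

```text
(no output)
```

View pics/w1c.png

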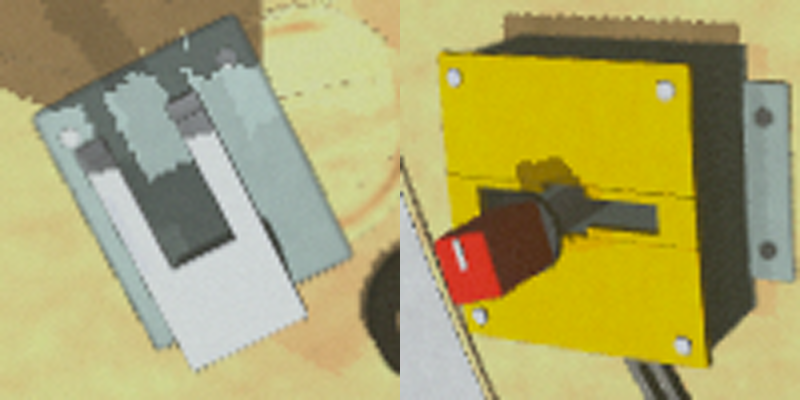

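Run:
```python
from h import *
import pickle
st,d=pickle.load(open('w1.pkl','rb'))
S=lambda u,v,z:wray(d,st,215+u/4-.375,115+v/4-.375,z)
B=lambda u,v,z:wray(d,st,45+(u-400)/4-.375,145+v/4-.375,z)
ang=lambda a:np.degrees(np.arctan2(a[1],a[0]))
p=S(172,268,105);q=S(236,237,105);print('closed',p,q,np.linalg.norm(p-q),(p+q)/2,ang(p-q))
for a,b in[((172,268),(120,168)),((236,237),(208,175))]:print(ang(S(*a,105)-S(*b,105)))
a=S(76,150,110);b=S(200,90,110);print('fronts outer',a,b,np.linalg.norm(a-b),(a+b)/2)
bc=[S(*x,8) for x in[(35,117),(236,13),(352,258)]];print('base',np.round(bc,1).tolist(),(bc[0]+bc[2])/2,np.linalg.norm(bc[0]-bc[1]),np.linalg.norm(bc[1]-bc[2]),ang(bc[0]-bc[1]),ang(bc[2]-bc[1]))
c=[B(*x,62) for x in[(438,52),(690,65),(710,367)]];print('cov',np.round(c,1).tolist(),(c[0]+c[2])/2,np.linalg.norm(c[0]-c[1]),np.linalg.norm(c[1]-c[2]),ang(c[1]-c[0]),ang(c[2]-c[1]))
k=[B(*x,134) for x in[(438,243),(483,230),(497,295),(452,305)]];print('knob',np.round(k,1).tolist(),np.mean(k,0),[ang(k[i]-k[i-1]) for i in range(4)])
print('line',ang(B(453,240,134)-B(463,270,134)))
```

```text
closed [550.21190945 283.08471538 105.        ] [545.42842772 305.11889296 105.        ] 22.547431763988445 [547.82016859 294.10180417 105.        ] -77.75150781350216
12.335530775928797
9.960905292815713
fronts outer [505.55163795 264.23614612 110.        ] [497.14972112 305.49046717 110.        ] 42.10120202101364 [501.35067954 284.86330664 110.        ]
base [[501.3, 239.5, 8.0], [481.6, 325.5, 8.0], [587.7, 347.6, 8.0]] [544.5034496  293.58828355   8.        ] 88.18229436408953 108.39563534985554 -77.04565115610346 11.792743316305831
cov [[435.1, -35.9, 62.0], [475.9, 83.0, 62.0], [594.0, 43.1, 62.0]] [514.51467725   3.57543074  62.        ] 125.7363214601165 124.61983549077769 71.03028803707677 -18.68693524439022
knob [[502.7, -6.2, 134.0], [503.3, 17.6, 134.0], [527.0, 12.4, 134.0], [525.9, -11.4, 134.0]] [514.74954168   3.07942133 134.        ] [np.float64(167.42342297024945), np.float64(88.47511829430911), np.float64(-12.491587560103511), np.float64(-92.6146864985153)]
line 176.1853853283831
```

arm_command --steps '[-1,-0.0009,-0.018,-0.006,0,0,-4.9,-1,-0.0009,-0.018,-0.006,0,0,-4.9,-1,-0.0009,-0.018,-0.006,0,0,-4.9,-1,-0.0009,-0.018,-0.006,0,0,-4.9,-1,-0.0009,-0.018,-0.006,0,0,-4.9,-1,-0.0009,-0.018,-0.006,0,0,-4.9,-1,-0.0009,-0.018,-0.006,0,0,-4.9,-1,-0.0009,-0.018,-0.006,0,0,-4.9,-1,-0.0009,-0.018,-0.006,0,0,-4.9,-1,-0.0009,-0.018,-0.006,0,0,-4.9,-1,-0.0009,-0.018,-0.006,0,0,-4.9,-1,-0.0009,-0.018,-0.006,0,0,-4.9,-1,-0.0009,-0.018,-0.006,0,0,-4.9,-1,-0.0009,-0.018,-0.006,0,0,-4.9,-1,-0.0009,-0.018,-0.006,0,0,-4.9,-1,-0.0009,-0.018,-0.006,0,0,-4.9,-1,0,0,0,0,0,0,-1,0,0,0,0,0,0]'

```text
t: 3.12
eef_pos: [509.2, 6.1, 241.8]
ee_rot: [0.723, 0.691, -0.0, -0.001]
contact_force: [0.4, -0.4, 0.3]
opening: 85.4
grip_force: 0.0
```

Run:
```python
from h import *
import pickle
st=r.read_state();d=grab('wrist','w2');pickle.dump((st,d),open('w2.pkl','wb'));print(st['t'],st['eef_pos'],st['ee_rot'],st['q'],st['moment'])
# where the knob top centre is expected
b=cv2.imread('pics/w2.png')
m=(b[:,:,2]>120)&(b[:,:,1]<70)&(b[:,:,0]<80);ys,xs=np.nonzero(m);print(xs.min(),xs.max(),ys.min(),ys.max())
x0,y0=max(0,int(np.median(xs))-100),max(0,int(np.median(ys))-75)
print(x0,y0);cv2.imwrite('pics/w2c.png',cv2.resize(b[y0:y0+150,x0:x0+200],None,fx=4,fy=4,interpolation=2))
```

```text
3.1167 [509.16723805   6.10070151 241.80703787] [ 7.22507961e-01  6.91361931e-01 -1.47339009e-04 -9.51609208e-04] [-1.25415993e-01  1.77745009e-01  1.63941220e+00  1.00074921e-03
  1.32609880e+00 -8.16085251e-02] [-0.00642147 -0.01263604  0.02419967]
253 405 7 211
173 115
```

View pics/w2c.png

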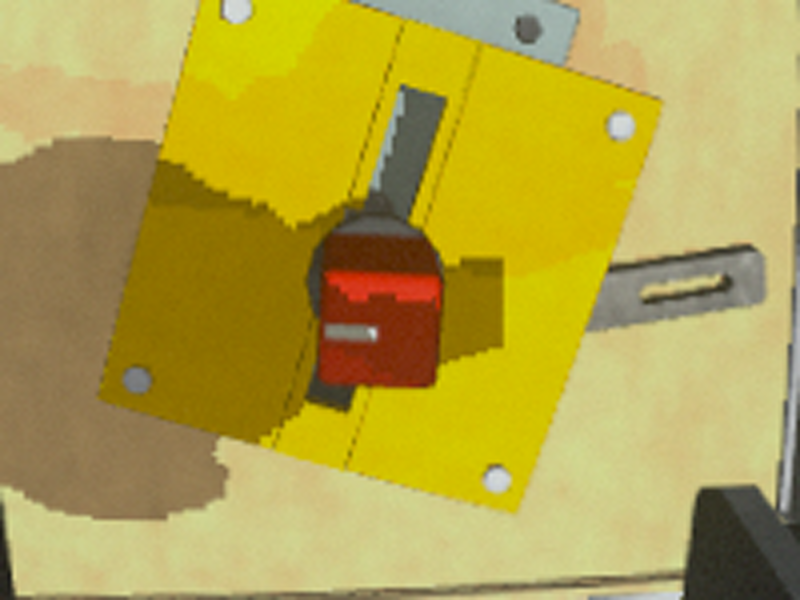

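Run:
```python
from h import *
import pickle
st,d=pickle.load(open('w2.pkl','rb'))
B=lambda u,v,z:wray(d,st,173+u/4-.375,115+v/4-.375,z)
ang=lambda a:np.degrees(np.arctan2(a[1],a[0]))
k=[B(*x,134) for x in[(325,268),(442,272),(437,386),(320,382)]];print('knob',np.round(k,1).tolist(),np.mean(k,0),[ang(k[i]-k[i-1]) for i in range(4)],[np.linalg.norm(k[i]-k[i-1]) for i in range(4)])
print('line',ang(B(325,332,134)-B(375,333,134)))
c=[B(*x,62) for x in[(660,100),(518,513),(100,400)]];print('cov',np.round(c,1).tolist(),(c[0]+c[2])/2,np.linalg.norm(c[0]-c[1]),np.linalg.norm(c[1]-c[2]),ang(c[1]-c[0]),ang(c[2]-c[1]))
s=[(B(424,91,62)),(B(330,404,62))];print('slot',ang(s[0]-s[1]),(s[0]+s[1])/2,np.linalg.norm(s[0]-s[1]))
x=Ro.from_quat(st['ee_rot']).as_matrix();print('tool x,y yaw',ang(x[:,0]),ang(x[:,1]))
```

```text
knob [[503.8, 16.3, 134.0], [528.1, 14.4, 134.0], [526.5, -10.7, 134.0], [501.5, -8.7, 134.0]] [514.99496232   2.82855828 134.        ] [np.float64(84.82702678883378), np.float64(-4.359553673573415), np.float64(-93.57796575975871), np.float64(175.49492612692336)] [np.float64(25.1361966123262), np.float64(24.391361916603625), np.float64(25.19973699252804), np.float64(25.092031719666352)]
line 176.43322660424738
cov [[593.2, 41.5, 62.0], [554.1, -77.2, 62.0], [435.6, -37.2, 62.0]] [514.39992078   2.11021272  62.        ] 124.93251170793624 124.98297808197616 -108.2440132634842 161.34922616072734
slot 71.58428587539572 [515.22712646   2.30830739  62.        ] 90.6487422546489
tool x,y yaw 87.47602979346435 -2.52387043784487
```

arm_command --steps '[-1,0.002,-0.0012,-0.01,0,0,-0.6,-1,0.002,-0.0012,-0.01,0,0,-0.6,-1,0.0018,-0.0011,-0.01,0,0,-0.6,-1,0,0,-0.015,0,0,0,-1,0,0,-0.015,0,0,0,-1,0,0,-0.015,0,0,0,-1,0,0,0,0,0,0,-1,0,0,0,0,0,0]'

```text
t: 3.83
eef_pos: [515.1, 2.5, 166.0]
ee_rot: [0.733, 0.68, -0.001, -0.001]
contact_force: [0.4, 0.3, 1.3]
opening: 85.2
grip_force: 0.0
```

arm_command --steps '[-1,0,0,-0.011,0,0,0,-1,0,0,-0.011,0,0,0,-1,0,0,-0.011,0,0,0,-1,0,0,-0.011,0,0,0,-1,0,0,-0.011,0,0,0,-1,0,0,0,0,0,0,1,0,0,0,0,0,0,1,0,0,0,0,0,0,1,0,0,0,0,0,0,1,0,0,0,0,0,0,1,0,0,0,0,0,0,1,0,0,0,0,0,0,1,0,0,0,0,0,0,1,0,0,0,0,0,0,1,0,0,0,0,0,0,1,0,0,0,0,0,0]' --newtons 30

```text
t: 5.17
eef_pos: [516.2, 2.1, 113.1]
ee_rot: [0.733, 0.68, 0.0, 0.0]
contact_force: [-1.2, 0.6, 5.9]
opening: 25.7
grip_force: 32.0
```

```bash
cat > st.py <<'E'
from h import *
s=r.read_state();R=Ro.from_quat(s['ee_rot']).as_matrix()
print(s['t'],s['eef_pos'].round(1),'yaw',np.degrees(np.arctan2(R[1,0],R[0,0])).round(2),'F',s['contact_force'].round(2),'M',s['moment'].round(3),'q6',s['q'][5].round(2),s['opening'].round(1),s['grip_force'])
E
python3 st.py
```

```text
Traceback (most recent call last):
  File "st.py", line 3, in <module>
    print(s['t'],s['eef_pos'].round(1),'yaw',np.degrees(np.arctan2(R[1,0],R[0,0])).round(2),'F',s['contact_force'].round(2),'M',s['moment'].round(3),'q6',s['q'][5].round(2),s['opening'].round(1),s['grip_force'])
                                                                                                                                                                             ^^^^^^^^^^^^^^^^^^
AttributeError: 'float' object has no attribute 'round'
```

arm_command --steps '[1,0,0,0.001,0,0,0,1,0,0,0,0,0,0,1,0,0,0,0,0,2,1,0,0,0,0,0,2,1,0,0,0,0,0,0]'

```text
t: 5.58
eef_pos: [515.8, 2.0, 113.1]
ee_rot: [0.709, 0.705, -0.0, -0.0]
contact_force: [-0.2, -0.6, 0.4]
opening: 26.0
grip_force: 31.3
```

```bash
sed -i "s/s\['opening'\].round(1)/s['opening']/" st.py; python3 st.py
```

```text
5.5833 [515.8   2.  113.1] yaw 89.7 F [-0.16 -0.59  0.39] M [-0.06   0.044 -0.   ] q6 -0.13 26.048051255940344 31.331727504730225
```

Free so far, no torque. Continue gently CCW.

arm_command --steps '[1,0,0,0,0,0,2,1,0,0,0,0,0,2,1,0,0,0,0,0,2,1,0,0,0,0,0,0]'

```text
t: 5.92
eef_pos: [515.8, 2.0, 113.1]
ee_rot: [0.671, 0.741, -0.0, -0.0]
contact_force: [0.4, -0.6, -0.2]
opening: 25.7
grip_force: 31.3
```

```bash
python3 st.py
```

```text
5.9167 [515.8   2.  113.1] yaw 95.65 F [ 0.35 -0.64 -0.18] M [-0.053 -0.047 -0.005] q6 -0.23 25.714363382081736 31.314942240715027
```

arm_command --steps '[1,0,0,0,0,0,1.5,1,0,0,0,0,0,1.5,1,0,0,0,0,0,1,1,0,0,0,0,0,0]'

```text
t: 6.25
eef_pos: [515.8, 2.1, 113.1]
ee_rot: [0.645, 0.764, -0.0, -0.0]
contact_force: [-0.8, 0.6, -0.9]
opening: 25.6
grip_force: 31.3
```

```bash
python3 st.py
```

```text
6.25 [515.8   2.1 113.1] yaw 99.62 F [-0.81  0.6  -0.87] M [-0.098 -0.041 -0.024] q6 -0.3 25.57425751279795 31.250175833702087
```

arm_command --steps '[1,0,0,0,0,0,1.5,1,0,0,0,0,0,1.5,1,0,0,0,0,0,0]'

```text
t: 6.5
eef_pos: [515.7, 2.2, 113.1]
ee_rot: [0.625, 0.781, -0.0, -0.0]
contact_force: [-0.7, -0.7, -1.0]
opening: 25.6
grip_force: 31.2
```

```bash
python3 st.py
```

```text
6.5 [515.7   2.2 113.1] yaw 102.62 F [-0.72 -0.67 -1.01] M [-0.031 -0.082 -0.03 ] q6 -0.35 25.621385121322838 31.214119791984558
```

arm_command --steps '[1,0,0,0,0,0,1.5,1,0,0,0,0,0,1.5,1,0,0,0,0,0,0]'

```text
t: 6.75
eef_pos: [515.7, 2.2, 113.1]
ee_rot: [0.605, 0.797, -0.0, -0.0]
contact_force: [-0.1, -0.4, -0.8]
opening: 25.6
grip_force: 31.2
```

```bash
python3 st.py
```

```text
6.75 [515.7   2.2 113.1] yaw 105.6 F [-0.05 -0.42 -0.81] M [-0.018  0.008  0.03 ] q6 -0.4 25.641690782842932 31.172114610671997
```

arm_command --steps '[1,0,0,0,0,0,2,1,0,0,0,0,0,2,1,0,0,0,0,0,0]'

```text
t: 7.0
eef_pos: [515.7, 2.2, 113.2]
ee_rot: [0.576, 0.817, 0.0, -0.0]
contact_force: [-0.7, -0.1, -1.1]
opening: 25.2
grip_force: 31.2
```

```bash
python3 st.py
```

```text
7.0 [515.7   2.2 113.2] yaw 109.6 F [-0.72 -0.06 -1.12] M [ 0.023 -0.011 -0.026] q6 -0.47 25.219994402051547 31.15865170955658
```

arm_command --steps '[1,0,0,0,0,0,2,1,0,0,0,0,0,2,1,0,0,0,0,0,0]'

```text
t: 7.25
eef_pos: [515.7, 2.2, 113.2]
ee_rot: [0.548, 0.837, 0.0, -0.0]
contact_force: [-1.0, 0.0, -0.9]
opening: 25.9
grip_force: 31.1
```

```bash
python3 st.py
```

```text
7.25 [515.7   2.2 113.2] yaw 113.58 F [-1.04  0.05 -0.89] M [ 0.042 -0.069 -0.012] q6 -0.54 25.91163355779395 31.144394874572754
```

arm_command --steps '[1,0,0,0,0,0,3,1,0,0,0,0,0,3,1,0,0,0,0,0,3,1,0,0,0,0,0,3,1,0,0,0,0,0,3,1,0,0,0,0,0,3,1,0,0,0,0,0,3,1,0,0,0,0,0,3,1,0,0,0,0,0,0]'

```text
t: 8.0
eef_pos: [515.8, 2.2, 113.2]
ee_rot: [0.362, 0.932, 0.0, -0.0]
contact_force: [-0.5, -0.0, -0.9]
opening: 25.7
grip_force: 31.1
```

```bash
python3 st.py
```

```text
8.0 [515.8   2.2 113.2] yaw 137.58 F [-0.54 -0.01 -0.91] M [-0.021 -0.023 -0.002] q6 -0.96 25.67969748906179 31.13512873649597
```

arm_command --steps '[1,0,0,0,0,0,3,1,0,0,0,0,0,3,1,0,0,0,0,0,3,1,0,0,0,0,0,3,1,0,0,0,0,0,3,1,0,0,0,0,0,3,1,0,0,0,0,0,3,1,0,0,0,0,0,3,1,0,0,0,0,0,0]'

```text
t: 8.75
eef_pos: [515.8, 2.2, 113.3]
ee_rot: [0.16, 0.987, 0.0, -0.0]
contact_force: [-0.0, -0.6, -1.3]
opening: 25.3
grip_force: 31.1
```

```bash
python3 st.py
python3 - <<'E'
from h import *
import pickle
st=r.read_state();d=grab('wrist','w3');pickle.dump((st,d),open('w3.pkl','wb'))
b=cv2.imread('pics/w3.png');cv2.imwrite('pics/w3c.png',cv2.resize(b[60:384,60:460],None,fx=1.9,fy=1.8,interpolation=2))
E
```

```text
8.75 [515.8   2.2 113.3] yaw 161.55 F [-0.03 -0.6  -1.28] M [ 0.006  0.01  -0.028] q6 -1.38 25.279036018709753 31.13529324531555
```

View pics/w3c.png

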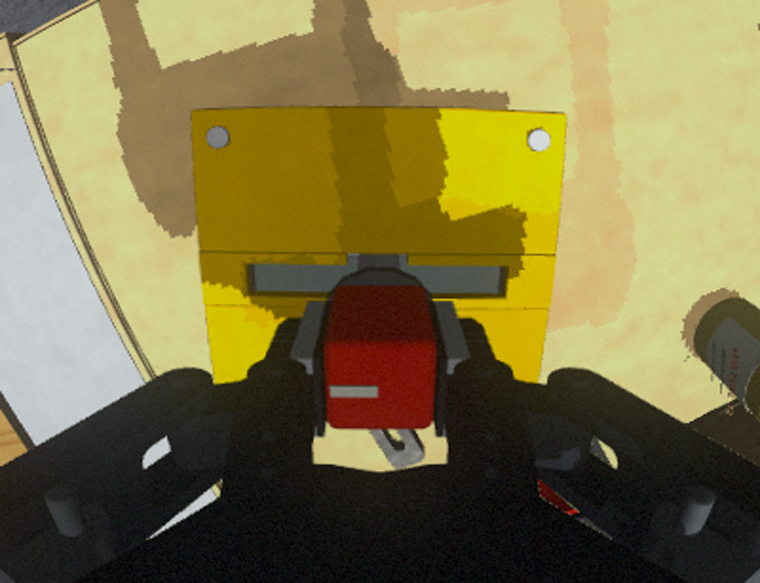

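arm_command --steps '[1,0,0,0.004,0,0,0,1,0,0,0.005,0,0,0,1,0,0,0.005,0,0,0,1,0,0,0.005,0,0,0,1,0,0,0.005,0,0,0,1,0,0,0.005,0,0,0,1,0,0,0.004,0,0,0,1,0,0,0,0,0,0]' --newtons 40

```text
t: 9.47
eef_pos: [516.6, 2.0, 147.5]
ee_rot: [0.159, 0.987, 0.0, 0.001]
contact_force: [-0.3, -0.6, -1.6]
opening: 26.1
grip_force: 42.0
```

```bash
python3 st.py
```

```text
9.4667 [516.6   2.  147.5] yaw 161.65 F [-0.33 -0.63 -1.56] M [ 0.009 -0.055 -0.035] q6 -1.38 26.10697186488001 41.98193550109863
```

arm_command --steps '[1,0,0,0.002,0,0,0,1,0,0,0.002,0,0,0,1,0,0,0.002,0,0,0,1,0,0,0.002,0,0,0,1,0,0,0.002,0,0,0,1,0,0,0,0,0,0]'

```text
t: 9.97
eef_pos: [516.2, 2.1, 156.7]
ee_rot: [0.159, 0.987, 0.0, 0.0]
contact_force: [-0.9, -0.1, -1.6]
opening: 25.7
grip_force: 42.0
```

```bash
python3 st.py
```

```text
9.9667 [516.2   2.1 156.7] yaw 161.66 F [-0.95 -0.15 -1.61] M [ 0.036 -0.027 -0.028] q6 -1.38 25.663165537202733 41.98198914527893
```

arm_command --steps '[1,0,0,0.004,0,0,0,1,0,0,0.004,0,0,0,1,0,0,0.004,0,0,0,1,0,0,0.005,0,0,0,1,0,0,0.005,0,0,0,1,0,0,0.006,0,0,0,1,0,0,0.008,0,0,0,1,0,0,0.008,0,0,0,1,0,0,0,0,0,0]'

```text
t: 10.72
eef_pos: [517.1, 2.0, 202.5]
ee_rot: [0.159, 0.987, 0.0, 0.002]
contact_force: [0.6, 0.6, -1.6]
opening: 25.3
grip_force: 42.0
```

```bash
python3 st.py
```

```text
10.7167 [517.1   2.  202.5] yaw 161.66 F [ 0.63  0.6  -1.63] M [ 0.028 -0.011 -0.012] q6 -1.38 25.347959106172212 42.04193651676178
```

arm_command --steps '[1,-0.0034,0.017,0,0,0,-3.7,1,-0.0034,0.017,0,0,0,-3.7,1,-0.0034,0.017,0,0,0,-3.7,1,-0.0034,0.017,0,0,0,-3.7,1,-0.0034,0.017,0,0,0,-3.7,1,-0.0034,0.017,0,0,0,-3.7,1,-0.0034,0.017,0,0,0,-3.7,1,-0.0034,0.017,0,0,0,-3.7,1,-0.0034,0.017,0,0,0,-3.7,1,-0.0034,0.017,0,0,0,-3.7,1,-0.0034,0.017,0,0,0,-3.7,1,-0.0034,0.017,0,0,0,-3.7,1,-0.0034,0.017,0,0,0,-3.7,1,-0.0034,0.017,0,0,0,-3.7,1,-0.0034,0.017,0,0,0,-3.7,1,-0.0034,0.017,0,0,0,-3.7,1,0,0,0,0,0,0,1,0,0,0,0,0,0]'

```text
t: 12.22
eef_pos: [461.3, 274.5, 200.2]
ee_rot: [0.625, 0.781, -0.0, 0.0]
contact_force: [0.3, 0.5, -1.9]
opening: 25.7
grip_force: 42.1
```

```bash
python3 st.py
python3 - <<'E'
from h import *
import pickle
st=r.read_state();d=grab('wrist','w4');pickle.dump((st,d),open('w4.pkl','wb'))
t=grab('top','t4');s=grab('scene','s4')
b=cv2.imread('pics/w4.png');c=cv2.imread('pics/t4.png')
o=np.zeros((600,800,3),np.uint8);o[:,:]=cv2.resize(b[84:384,60:460],None,fx=2,fy=2)
cv2.imwrite('pics/w4c.png',o)
E
```

```text
12.2167 [461.3 274.5 200.2] yaw 102.62 F [ 0.33  0.46 -1.93] M [-0.016 -0.024 -0.024] q6 0.19 25.692768112260445 42.08787381649017
```

View pics/w4c.png

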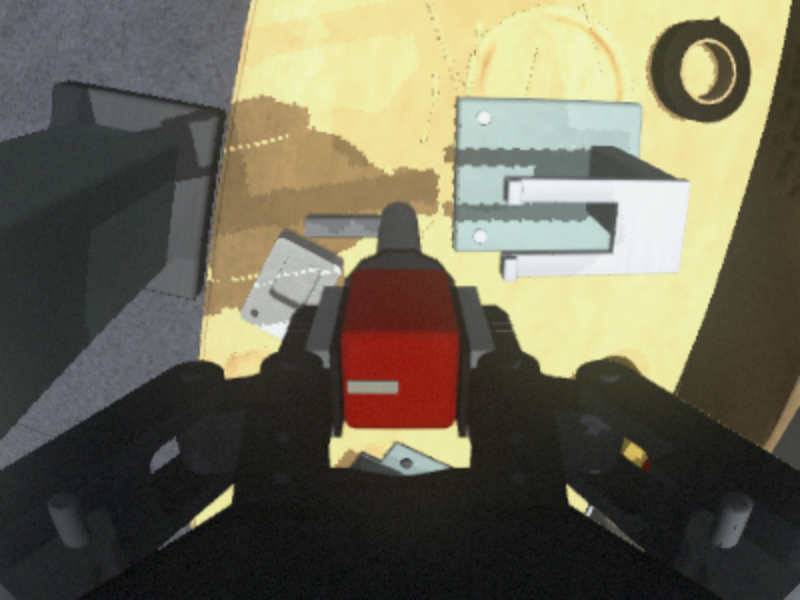

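Run:
```python
from h import *
import pickle
st,d=pickle.load(open('w4.pkl','rb'))
B=lambda u,v,z:wray(d,st,60+u/2-.25,84+v/2-.25,z)
ang=lambda a:np.degrees(np.arctan2(a[1],a[0]))
p,q=B(617,203,105),B(612,250,105);m=(p+q)/2;print('closed',p,q,np.linalg.norm(p-q),m)
y=np.radians(12);e=np.array([np.cos(y),np.sin(y),0]);print('seat',m-14*e)
print(ang(B(617,203,105)-B(530,204,105)),ang(B(612,250,105)-B(520,254,105)))
a,b=B(506,180,110),B(502,279,110);print('tips',a,b,np.linalg.norm(a-b),ang(a-b),(a+b)/2+34*e)
k=[B(*x,st['eef_pos'][2]+21) for x in[(345,332),(457,332),(457,427),(343,427)]];print('knob',np.mean(k,0),[np.linalg.norm(k[i]-k[i-1]) for i in range(4)])
print('bit',B(305,227,105))
```

```text
closed [545.98043034 304.36483336 105.        ] [550.44395627 284.3060875  105.        ] 20.549363718236414 [548.2121933  294.33546043 105.        ]
seat [534.51812689 291.42469676 105.        ]
13.591984855906695 14.553561735163067
tips [496.16362339 303.70660112 110.        ] [505.70194637 263.69381955 110.        ] 41.133955494214426 103.40804023822585 [534.18980331 290.76920782 110.        ]
knob [460.83497032 274.97312459 221.24817668] [np.float64(24.79465185933337), np.float64(23.431322009847772), np.float64(24.760431142712243), np.float64(25.95694232059358)]
bit [423.33067648 266.18747025 105.        ]
```

arm_command --steps '[1,0,0,-0.01,0,0,0,1,0,0,-0.012,0,0,0,1,0,0,-0.012,0,0,0,1,0,0,-0.012,0,0,0,1,0,0,-0.01,0,0,0,1,0,0,0,0,0,0,1,0,0,0,0,0,0]'

```text
t: 12.95
eef_pos: [461.2, 273.5, 143.6]
ee_rot: [0.626, 0.78, -0.001, -0.0]
contact_force: [0.7, -0.5, -1.0]
opening: 25.6
grip_force: 42.0
```

```bash
python3 st.py
```

```text
12.95 [461.2 273.5 143.6] yaw 102.43 F [ 0.75 -0.49 -0.95] M [0.009 0.018 0.015] q6 0.19 25.61375738179235 42.022361755371094
```

arm_command --steps '[1,0.0055,0.0014,0,0,0,0,1,0.0055,0.0014,0,0,0,0,1,0.0055,0.0014,0,0,0,0,1,0.0055,0.0014,0,0,0,0,1,0.0055,0.0014,0,0,0,0,1,0.0055,0.0014,0,0,0,0,1,0.0055,0.0014,0,0,0,0,1,0.0055,0.0014,0,0,0,0,1,0,0,0,0,0,0]'

```text
t: 13.7
eef_pos: [507.0, 285.7, 144.3]
ee_rot: [0.626, 0.78, 0.001, 0.0]
contact_force: [1.1, 0.6, -0.8]
opening: 25.4
grip_force: 42.1
```

```bash
python3 st.py
python3 - <<'E'
from h import *
import pickle
st=r.read_state();d=grab('wrist','w5');pickle.dump((st,d),open('w5.pkl','wb'))
b=cv2.imread('pics/w5.png');cv2.imwrite('pics/w5c.png',cv2.resize(b[120:320,180:380],None,fx=3,fy=3,interpolation=2))
E
```

```text
13.7 [507.  285.7 144.3] yaw 102.45 F [ 1.14  0.62 -0.77] M [-0.057 -0.028 -0.046] q6 0.18 25.399138464393516 42.14002847671509
```

View pics/w5c.png

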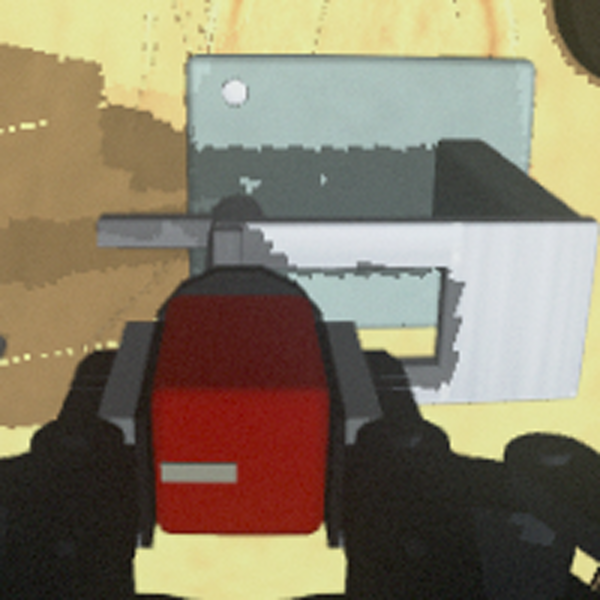

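Run:
```python
from h import *
import pickle
st,d=pickle.load(open('w5.pkl','rb'))
B=lambda u,v,z:wray(d,st,180+u/3-.333,120+v/3-.333,z)
p,q=B(443,267,105),B(437,360,105);m=(p+q)/2;print(p,q,np.linalg.norm(p-q),m)
y=np.radians(12.2);e=np.array([np.cos(y),np.sin(y),0]);print('seat',m-14*e)
c=[B(u,v,st['eef_pos'][2]+21) for u,v in[(152,390),(330,390),(325,533),(153,533)]];print('knob',np.mean(c,0))
```

```text
[545.4552363  304.48131185 105.        ] [550.4165733 283.8273536 105.       ] 21.241489024760856 [547.9359048  294.15433272 105.        ]
seat [534.25208228 291.19578557 105.        ]
knob [506.45727746 286.10822188 165.28650753]
```

arm_command --steps '[1,0.0045,0.0009,0,0,0,0,1,0.0045,0.0009,0,0,0,0,1,0.0045,0.0009,0,0,0,0,1,0.0045,0.0009,0,0,0,0,1,0.0045,0.0009,0,0,0,0,1,0.004,0.0008,0,0,0,0,1,0,0,0,0,0,0,1,0,0,-0.003,0,0,0,1,0,0,-0.003,0,0,0,1,0,0,-0.003,0,0,0,1,0,0,-0.002,0,0,0,1,0,0,0,0,0,0,1,0,0,0,0,0,0]'

```text
t: 14.83
eef_pos: [531.7, 290.5, 133.1]
ee_rot: [0.626, 0.78, -0.0, -0.0]
contact_force: [0.8, 0.2, -0.8]
opening: 25.8
grip_force: 42.1
```

```bash
python3 st.py
```

```text
14.8333 [531.7 290.5 133.1] yaw 102.46 F [ 0.78  0.24 -0.83] M [0.023 0.064 0.002] q6 0.17 25.769650896695357 42.094464898109436
```

arm_command --steps '[1,0.0024,0.0005,0,0,0,0,1,0,0,-0.001,0,0,0,1,0,0,-0.001,0,0,0,1,0,0,-0.001,0,0,0,1,0,0,0,0,0,0]'

```text
t: 15.25
eef_pos: [534.2, 291.0, 130.1]
ee_rot: [0.626, 0.78, -0.0, -0.0]
contact_force: [0.9, 0.1, -2.0]
opening: 25.3
grip_force: 42.1
```

```bash
python3 st.py
```

```text
15.25 [534.2 291.  130.1] yaw 102.46 F [ 0.87  0.09 -2.03] M [ 0.008  0.017 -0.025] q6 0.17 25.33527398179127 42.09513187408447
```

arm_command --steps '[1,0,0,-0.0007,0,0,0,1,0,0,-0.0007,0,0,0,1,0,0,0,0,0,0]'

```text
t: 15.5
eef_pos: [534.4, 291.1, 129.2]
ee_rot: [0.626, 0.78, 0.0, 0.0]
contact_force: [-0.1, 0.9, 1.1]
opening: 25.7
grip_force: 42.2
```

```bash
python3 st.py
```

```text
15.5 [534.4 291.1 129.2] yaw 102.46 F [-0.06  0.92  1.06] M [-0.005  0.083  0.053] q6 0.17 25.679627462940516 42.242379784584045
```

arm_command --steps '[1,0,0,-0.0003,0,0,0,0.2,0,0,0,0,0,0,0.2,0,0,0,0,0,0,0,0,0,0,0,0,0,-0.2,0,0,0,0,0,0,-0.4,0,0,0,0,0,0,-0.4,0,0,0,0,0,0,-0.4,0,0,0,0,0,0,-0.4,0,0,0,0,0,0,-0.4,0,0,0.008,0,0,0,-0.4,0,0,0.01,0,0,0,-0.4,0,0,0.015,0,0,0,-0.4,0,0,0.02,0,0,0,-0.4,0,0,0.025,0,0,0,-0.4,0,0,0.025,0,0,0,-0.4,0,0,0.025,0,0,0,-0.4,0,0,0,0,0,0,-0.4,0,0,0,0,0,0]'

```text
t: 17.0
eef_pos: [535.4, 291.5, 259.6]
ee_rot: [0.626, 0.78, 0.002, 0.001]
contact_force: [0.4, -0.4, 0.1]
opening: 59.6
grip_force: 0.0
```

```bash
python3 st.py
python3 - <<'E'
from h import *
b=(grab('wrist','w6'),grab('scene','s6'))
w=cv2.imread('pics/w6.png');s=cv2.imread('pics/s6.png')
cv2.imwrite('pics/w6c.png',np.hstack([cv2.resize(w[110:310,170:370],(400,400)),cv2.resize(s[135:235,150:250],(400,400))]))
E
```

```text
17.0 [535.4 291.5 259.6] yaw 102.46 F [ 0.37 -0.35  0.12] M [ 0.032  0.021 -0.025] q6 0.17 59.63240157375435 0.0
```

View pics/w6c.png

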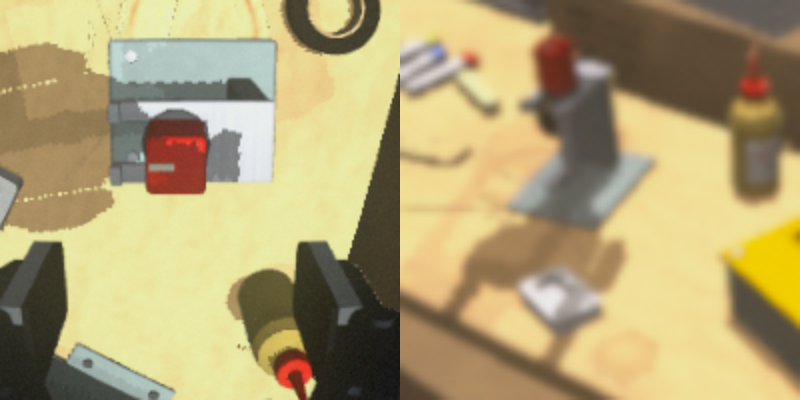

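The picture shows the key hanging upright on the fork: the knob is square at about (176,165), the collar sits behind the upturned ends, the gripper is clear, and nothing else appears to have moved.

```bash
python3 -c "
from plant import r
print(r.hand_in())"
```

```text
the job is handed in; nothing more can be done
None
```

The key turned freely counter-clockwise (seen from above) to the slot. I drew it straight up and hung it upright by its collar on the fork, then handed the job in at about 17 s on the robot's clock, with the gripper clear.

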